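# Tip a glass slab over the light box edge and stand it on the easel

### The arm

A 6-joint arm with a two-finger parallel gripper is mounted at the origin on the work surface. World frame = base frame: x ahead of the robot, y to its left, z up, the work surface at z = 0. Lengths are in m, angles in rad, forces in N, time in s.
With the tool pointing down it reaches from about 0.375 to 0.825 m from the base axis. Payload 5.5 kg.
Tool frame: the origin (TCP) lies midway between the tips of the shut fingers; the grasp point (between the pads) lies 19 mm behind it; z points along the fingers, x is the direction in which the jaws open and shut, and the axes are right-handed (so a half turn about z gives the same grasp; the last joint's range is limited). The gripper opens to 85 mm and grips with 20 to 120 N. Pads are 22 mm wide; open, the fingers measure 114 mm over their backs; the gripper's body (76 mm by 85 mm) begins 54 mm behind the grasp point. The pads swing forward as they close: fully open they stand 13 mm farther back than shut.
Start: joints at [1.199, 0.314, -0.047, 1.21, 0, 1.571], TCP at [0.218, 0.559, 0.231] pointing down, gripper open.
Joint ranges: [-2.67, 2.67], [-0.69, 1.73], [-1.03, 1.25], [-2.08, 2.16], [-1.42, 1.45], [-3.14, 3.14]. Speed limits (rad/s): [2.39, 2.39, 3.01, 3.14, 3.14, 3.14].

### API

Orientations are given as a unit quaternion [x, y, z, w].
In Python, from rig import * gives the robot as it stands. The module is installed in compiled form; this text tells all that it offers.
- The arm moves only by the tool jog_arm, never from a script. Its argument "moves" is a list of rows, each a list of 3 entries, a list of its own where there are three numbers: the shift along the tool's x, y, z in mm, then the turn about the tool's z in degrees, then the finger opening in mm, from 0 to 85.4. A call has 1 to 8 rows; each row shifts and turns the commanded pose from where the row before left it, along the tool's axes as they then stand; what a row does not reach is not made up. A row lasts 1/8 s, in which the tool goes at most 62.5 mm and 10.7 degrees, less where a joint would pass 70% of its speed; a pose out of reach is approached as far as the arm can. A call with a gripper value outside its range is refused whole. The fingers move at their own pace and stop on an object; "newtons" is the grip in N (left out, the last holds). Time passes only in rows, so rows that do not move let the fingers close. It gives the time, the measured TCP pose, the force and the opening at its end, in the units of the state.
- get_state(): the state, without advancing time (a new reading comes with each control period).
- snapshot(name): name is "scene" or "top" or "wrist"; returns a dict with "color" (384x512x3 uint8, blue, green, red), "mtx" (3x3 intrinsics, pixels), "rvec" (rotation vector, rad) and "tvec" (3), from world to camera coordinates, as OpenCV has them; the wrist camera has in their place "hand_eye" (4x4, takes a point from camera to tool coordinates, whose origin is the TCP and whose axes are the tool frame's). Camera axes: x right, y down, z forward; pixel columns grow to the right and rows downward; lengths in m; the calibration is good to about 2 mm. A picture is of the moment at which its call begins: read the wrist's pose just before it. There is no depth.
- close_job(): hands the job in, once; it reports no verdict.
The state is a dict: "t": time; "qpos": joint angles; "qd": joint speeds; "effort": joint torques, N m; "position": TCP position; "eef_rot": TCP orientation; "force": force on the tool from outside, world axes, zero at the start; "moment": the same for the moment, N m; "gripper_width": opening from 0.0 (shut) to 1.0 (fully open).
Only numpy, scipy, OpenCV 4.12 (cv2) and the standard library are available. Lean on these libraries where they do the work, as an engineer would, in place of code of your own. Each camera call takes 0.05 s, during which the arm holds its last target. There are 200 camera calls.

### The job

The thick rectangular glass slab lies flat on the light box, too broad to take hold of. Slide it over the far edge of the light box and tip it down over that step so that it comes to stand upright on its leading long edge on the rubber mat, without letting it drop or fall flat; then take it by its thickness and stand it, on that same edge, in the small steel easel: down on both toes behind their lips, centred, and leaning back against both arms. Let go of it there and leave everything else on the bench where it is.

Things in the scene. Friction and masses are not known exactly. Their poses are not given: they have to be found in the camera images.
- slab_center (a point): Centre (half-way up) of the loose thick slab of pale opal glass, a plain rectangular block 90 mm (its x) by 120 mm (its y) by 30 mm (its z), about 0.8 kg. At the start it lies flat on the light box, z up, its x axis pointing roughly over the far edge of the box, so the long edge at x = +45 mm leads over the edge.
- box_edge (a point): Middle of the far top edge of the light box (fixed, aluminium case with a flush white top, 220 mm deep along its x, 320 mm wide along its y, top 36 mm above the rubber mat). x points level out over the edge, away from the box; y runs along the edge; z up. The box body lies at x from -220 to 0 mm. Pushed over slowly, the slab tips and comes to lean on this edge, its leading edge on the mat, some 40 degrees from upright.
- mat: The black rubber mat (fixed, 3 mm thick, 420 mm by 800 mm, lies flat on the bench under the light box, easel and soldering iron stand). Its origin is at the centre of its underside, on the bench.
- easel_seat: Seat of the fixed steel easel: two bent flat bars 12 mm wide at y = -38 and +38 mm, open between but for a cross bar below z = 20 mm. Origin midway between them, in the inner corner of toes and arms, 8 mm above the bench. z runs up the arms (leaning back 0.35 rad), y across, x backward through the arms. Arm fronts: x = 0, z 0 to 90 mm; toe tops: z = 0. Slab centre when seated: (-15, 0, 45) mm.
- easel_lip (a point): Midway between the two upturned lips at the toes' front ends, at the lips' top, on their inner faces: 40 mm in front of the arms' plane, 11 mm above the toes. Lips are 4 mm thick. Axes as the seat. The easel's open front faces roughly towards the robot; its rear legs reach the mat 90 mm behind the seat's corner.
- roundel_small: Loose lead-rimmed glass disc, 66 mm diameter, 12 mm thick, lying on the light box beside the slab; leave alone. Origin at its underside centre.
- roundel_large: Loose lead-rimmed glass disc, 116 mm diameter, 12 mm thick, on the bench; leave alone. Origin at its underside centre.
- bottle: Loose amber bottle, 56 mm diameter, 130 mm tall, standing beyond the light box; leave alone. Origin at its underside centre.
- nail_tin: Loose shallow steel bowl, 84 mm diameter, 28 mm high, beyond the light box; leave alone. Origin at its underside centre.
- lead_knife: Loose lead knife with wooden handle, about 200 mm long, on the bench to the robot's right; leave alone.
- brush: Loose brush, 200 mm long, on the bench to the robot's left; leave alone.
- hammer: Loose hammer, 260 mm long, on the bench to the robot's left; leave alone.
- iron_stand: Fixed soldering iron stand, 110 mm by 85 mm, about 130 mm tall with the iron in it; stands on the opposite side of the light box from the easel. Origin at its underside centre.
Not all that is in view belongs to the job. Leave any blue look-alike of the part that bears slab_center alone.

How it is judged:
On the way:
1. the slab has been tipped over the edge and stands upright on its leading long edge on the mat beyond the light box (angle between slab_center's own x axis and vertical above 3 rad and height (world z) of slab_center below 0.053 m and x of slab_center in the frame of box_edge above 0 m), for 0.3 s.
At the end, for the whole second after the job is handed in: The slab rests, released and still, on its leading long edge in the easel: down on the toes behind the lips, leaning back along the arms (within about 7 degrees), squarely and within 18 mm of the middle (x of slab_center in the frame of easel_seat between -0.026 and -0.01 m and y of slab_center in the frame of easel_seat between -0.018 and 0.018 m and z of slab_center in the frame of easel_seat between 0.04 and 0.051 m and angle between the x axis of slab_center and the z axis of easel_seat, either way round below 0.13 rad and angle between the y axis of slab_center and the y axis of easel_seat, either way round below 0.11 rad and angle between slab_center's own x axis and vertical above 2.6 rad and linear speed of slab below 0.01 m/s); the robot touches nothing.
It fails at once if the slab falls flat on the mat or off the bench (height (world z) of slab_center below 0.03 m).
It fails at once if the slab is dropped or flung (linear speed of slab above 0.9 m/s).
It fails at once if the small roundel on the light box is disturbed (distance of roundel_small from where it was at the start of the episode above 0.02 m).
It fails at once if a bystander is knocked (distance of any of roundel_large, bottle, nail_tin, lead_knife, brush, hammer from where it was at the start of the episode above 0.02 m).
It also fails if it takes over 58 s, if anything falls off the work surface, if the arm or the gripper's body presses on something with over 40 N, if the wrist force passes 120 N, or if a joint passes its speed limit or range.

## Working session

There is one attempt and no reset: what is moved stays moved. The work goes in short steps, Python scripts to look and compute and a tool call to move; the robot and the scene stay as the last step left them, time stands still between calls to the robot, and variables do not carry over. Pictures are saved under pics/ and viewed, about 8 in all and at most 12, crops included, and the job is handed in when it is done.

Besides the shell and the picture viewer there is one more tool, called after "Call:" by a JSON object that holds its "name" and its "arguments". jog_arm: Moves the arm, as the interface text tells. Its arguments: {"type":"object","properties":{"moves":{"type":"array","items":{"type":"array"}},"newtons":{"type":"number"}},"required":["moves"]}

```bash
mkdir -p pics; python3 - <<'E'
from rig import *
import cv2,pickle
for n in("scene","top"):
    s=snapshot(n);cv2.imwrite(f"pics/{n}0.png",cv2.resize(s["color"],(800,600),interpolation=cv2.INTER_CUBIC));pickle.dump(s,open(n+".pkl","wb"))
    print(n,s["mtx"],s["rvec"],s["tvec"])
s=get_state();print(s)
E
```

```text
scene [[366.85543677   0.         258.36227662]
 [  0.         366.85543677 193.1472801 ]
 [  0.           0.           1.        ]] [ 2.42844861  0.77155577 -0.22388741] [-0.43958248 -0.17314945  1.4532459 ]
top [[360.80372042   0.         254.68823508]
 [  0.         360.80372042 194.55407743]
 [  0.           0.           1.        ]] [ 2.1612398  -2.1480731   0.13198694] [0.02192773 0.50542673 1.11382755]
{'t': 0.1, 'qpos': array([ 1.19898423e+00,  3.14138419e-01, -4.79494033e-02,  1.21020563e+00,
       -1.23252693e-05,  1.57079241e+00]), 'qd': array([ 1.35304136e-04, -5.85871587e-04,  8.78075337e-04,  1.72879811e-03,
        8.87777764e-06, -1.28037668e-03]), 'effort': array([-8.33130275e-05, -5.40766954e+01,  3.40540838e+01,  1.11866809e-02,
        1.89546802e-05, -1.43584451e-07]), 'position': array([0.21780242, 0.55852908, 0.23054392]), 'eef_rot': array([ 8.25620945e-01,  5.64224684e-01, -6.14555536e-04,  4.27444464e-04]), 'force': array([-0.03480771,  0.05623156, -0.77083699]), 'moment': array([ 0.01968307,  0.00800653, -0.05237646]), 'gripper_width': 1.0007011586055827}
```

View pics/top0.png

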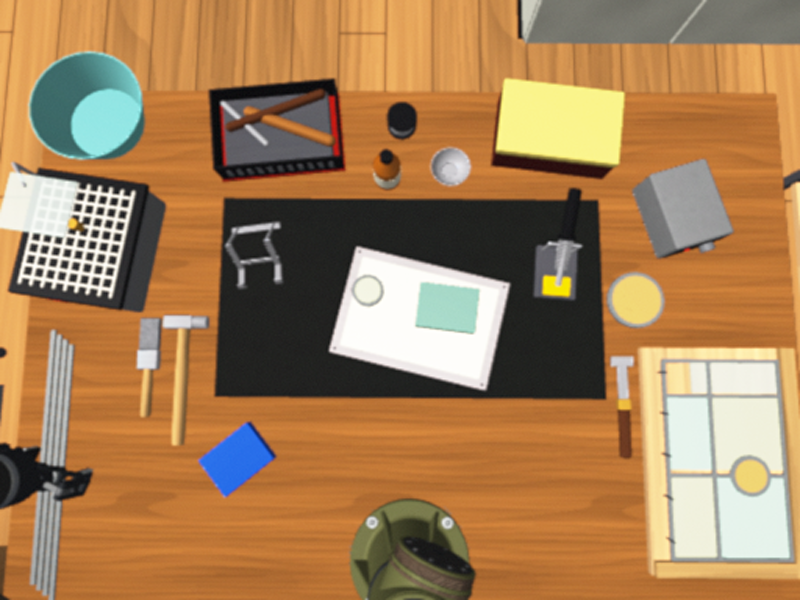

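View pics/scene0.png

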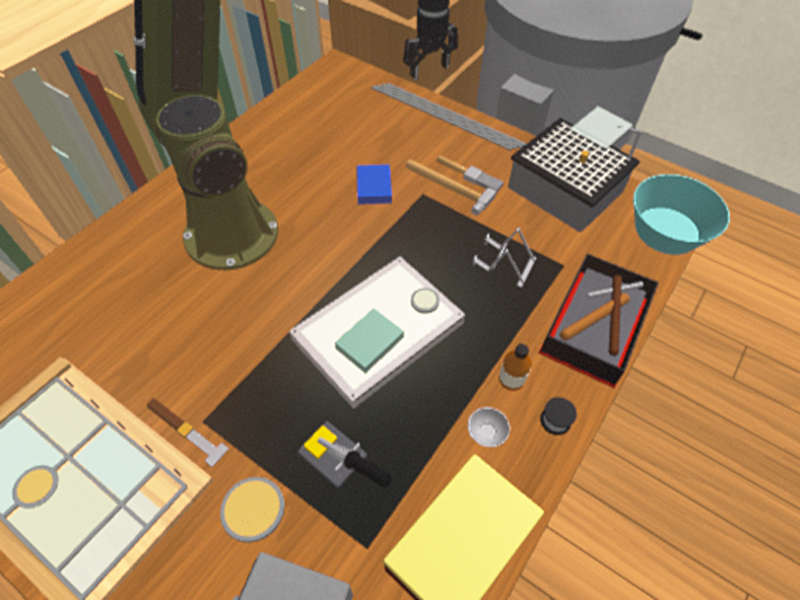

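The top view (800x600 pixels) shows the box corners at about (357,248), (509,283), (486,389) and (330,351). The slab corners are at about (421,282), (479,289), (475,333) and (416,325), with the small roundel at (368,290). The easel is at (255,255) with its toes towards the robot, and the scene view agrees. Next I'll enlarge the details and measure.

```bash
cat > h.py <<'E'
import numpy as np,cv2,pickle
from scipy.spatial.transform import Rotation as R
def pix2w(s,uv,z):
    Rm=cv2.Rodrigues(np.array(s["rvec"],float))[0];t=np.array(s["tvec"],float).ravel()
    uv=np.atleast_2d(np.array(uv,float));d=(np.linalg.inv(s["mtx"])@np.c_[uv,np.ones(len(uv))].T).T@Rm
    c=-Rm.T@t
    return c+d*((np.broadcast_to(z,len(uv))-c[2])/d[:,2])[:,None]
def w2pix(s,P):
    return cv2.projectPoints(np.array(P,float).reshape(-1,3),np.array(s["rvec"],float),np.array(s["tvec"],float),s["mtx"],None)[0].reshape(-1,2)
def load(n):return pickle.load(open(n+".pkl","rb"))
E
python3 - <<'E'
from h import *
t=load("top");s=load("scene")
f=lambda l:(np.array(l)+.5)*.64-.5
print("box",pix2w(t,f([(357,248),(509,283),(486,389),(330,351)]),.039).round(4))
print("slab",pix2w(t,f([(421,282),(479,289),(475,333),(416,325)]),.069).round(4))
print("round,bottle,tin,iron",pix2w(t,f([(368,290),(386,180),(450,167),(560,260)]),[.051,.02,.02,.05]).round(3))
def crop(im,x,y,w,h,W,H):return cv2.resize(im[y:y+h,x:x+w],(W,H),interpolation=cv2.INTER_CUBIC)
# left-top: easel top view x8 ; right-top: easel scene x8; bottom: box top x4
a=crop(t["color"],140,135,50,55,400,440);b=crop(s["color"],295,140,50,55,400,440)
cv2.imwrite("pics/easel.png",np.hstack([a,b]))
cv2.imwrite("pics/box.png",crop(t["color"],200,150,133,100,798,600))
E
```

```text
box [[ 0.6199  0.1101  0.039 ]
 [ 0.5492 -0.1994  0.039 ]
 [ 0.3362 -0.1499  0.039 ]
 [ 0.4094  0.1608  0.039 ]]
slab [[ 0.5452 -0.0198  0.069 ]
 [ 0.5319 -0.1342  0.069 ]
 [ 0.4449 -0.1254  0.069 ]
 [ 0.4599 -0.0102  0.069 ]]
round,bottle,tin,iron [[ 0.531  0.086  0.051]
 [ 0.771  0.053  0.02 ]
 [ 0.801 -0.083  0.02 ]
 [ 0.595 -0.301  0.05 ]]
```

View pics/easel.png

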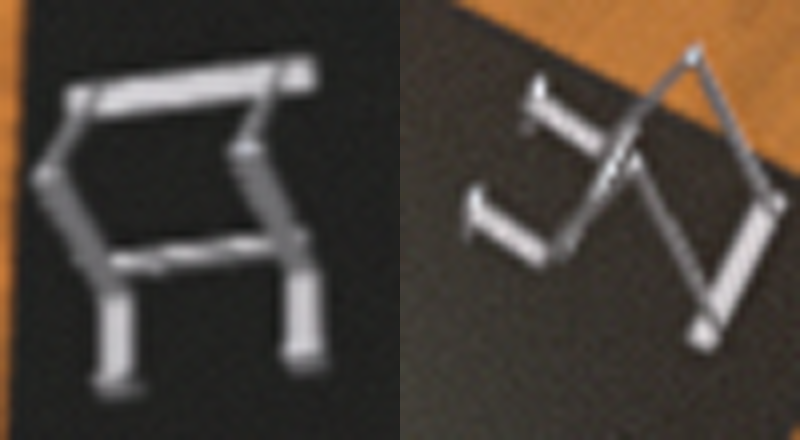

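View pics/box.png

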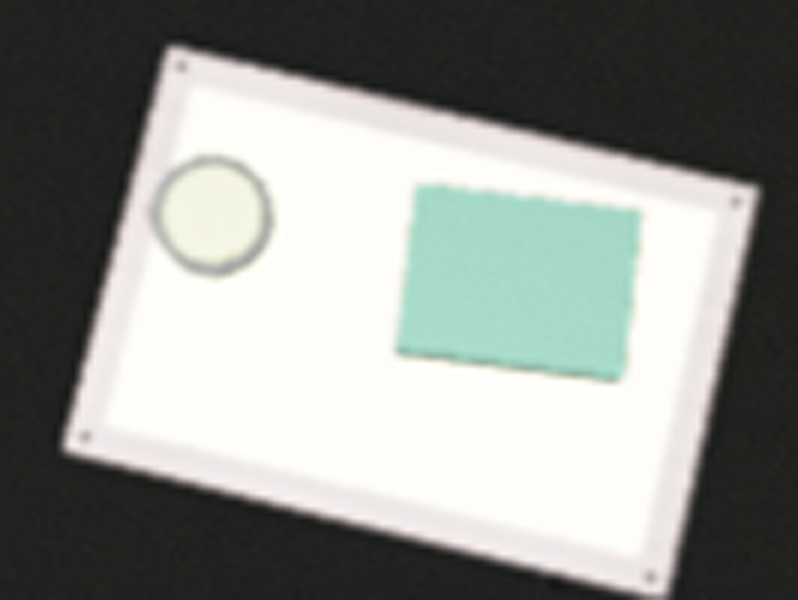

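The crops are clear. In the top-view easel crop, the arm tops are at (42,175) and (245,150), and the toe ends at (120,388) and (303,363). The scene crop shows the same points. Now I'll fit the easel and refine the box and slab.

```bash
python3 - <<'E'
from h import *
from scipy.optimize import least_squares
t=load("top");s=load("scene")
def o(l,x,y,k):return (np.array(l)+.5)/k-.5+[x,y]
b=pix2w(t,o([(168,43),(760,187),(668,600),(63,452)],200,150,6),.039)
print(b.round(4)); sl=pix2w(t,o([(416,185),(640,208),(622,382),(397,354)],200,150,6),.069);print(sl.round(4),sl.mean(0))
m=(b[0]+b[1])/2;d=b[0]-b[1];print("edge",m,"yaw",np.arctan2(-d[0],d[1]),"len",np.linalg.norm(d))
d=sl[0]-sl[1]+sl[3]-sl[2];print("slab yaw",np.arctan2(-d[0],d[1]))
pt=o([(42,175),(245,150),(112,285),(300,265),(120,388),(303,363)],140,135,8)
ps=o([(294,52),(232,160),(205,140),(150,258),(140,82),(74,195)],295,140,8)
P=np.array([(2,38,90),(2,-38,90),(0,38,0),(0,-38,0),(-42,38,11),(-42,-38,11)])/1000.
def W(q):
    Rm=R.from_euler("z",q[2]).as_matrix()@R.from_euler("y",.35).as_matrix()
    return P@Rm.T+[q[0],q[1],.008]
r=lambda q:np.r_[(w2pix(t,W(q))-pt).ravel(),(w2pix(s,W(q))-ps).ravel()]
q=least_squares(r,[.6,.3,.1],loss="soft_l1").x;print("easel",q,r(q).reshape(-1,2).round(1).tolist())
E
```

```text
[[ 0.6258  0.1125  0.039 ]
 [ 0.5498 -0.2015  0.039 ]
 [ 0.3338 -0.1501  0.039 ]
 [ 0.408   0.1637  0.039 ]]
[[ 0.5448 -0.0188  0.069 ]
 [ 0.5335 -0.1338  0.069 ]
 [ 0.444  -0.1236  0.069 ]
 [ 0.4576 -0.0092  0.069 ]] [ 0.49497639 -0.0713617   0.069     ]
edge [ 0.58779409 -0.04452501  0.039     ] yaw -0.23733907641808807 len 0.32303043144600657
slab yaw -0.10805226007660186
easel [0.58533569 0.31713451 0.15041811] [[0.4, 0.3], [-0.3, -0.1], [0.5, 2.1], [0.1, 1.3], [-1.5, -1.3], [-0.7, -1.6], [0.0, 0.0], [0.5, 0.6], [-0.6, 0.7], [-0.9, -0.4], [-0.1, 0.6], [0.6, 0.0]]
```

```bash
cat >> h.py <<'E'
E0=np.array([.5878,-.0445]);BY=-.2373
def box(x,y):
    c,s=np.cos(BY),np.sin(BY);return E0+[c*x-s*y,s*x+c*y]
def wps(st,pts):
    """tool shifts (mm) through world waypoints at constant yaw, from commanded/measured pose"""
    x=R.from_quat(st["eef_rot"]).as_matrix();p=np.array(st["position"])
    print("t",st["t"],"p",p.round(4),"a",np.degrees(np.arctan2(x[1,0],x[0,0])).round(2),"tilt",x[2,2].round(4),"F",np.round(st["force"],1),"w",round(st["gripper_width"],3),"q",np.round(st["qpos"],2))
    for q in pts:
        q=np.array(q);print(q.round(4),"->",((q-p)@x*1000).round(1));p=q
E
python3 - <<'E'
from h import *
from rig import get_state
wps(get_state(),[[.36,.28,.2],[*box(-.165,-.048),.14],[*box(-.165,-.048),.033]])
E
```

```text
t 0.1 p [0.2178 0.5585 0.2305] a 68.7 tilt -1.0 F [-0.   0.1 -0.8] w 1.001 q [ 1.2   0.31 -0.05  1.21 -0.    1.57]
[0.36 0.28 0.2 ] -> [-207.8  233.7   30.9]
[ 0.4161 -0.0524  0.14  ] -> [-289.2  173.1   60.4]
[ 0.4161 -0.0524  0.033 ] -> [  0.2  -0.  107. ]
```

Call:
{"name": "jog_arm", "arguments": {"moves": [[[0,0,0],-7.7,85]]}}

```text
t: 0.22
position: [0.2178, 0.5586, 0.2307]
eef_rot: [0.785, 0.62, -0.001, 0.0]
force: [-0.6, -0.1, -0.7]
gripper_width: 0.995
```

```bash
python3 - <<'E'
from h import *
from rig import get_state
wps(get_state(),[[.36,.28,.2],[*box(-.165,-.048),.14],[*box(-.165,-.048),.033]])
E
```

```text
t 0.225 p [0.2178 0.5586 0.2307] a 76.59 tilt -1.0 F [-0.6 -0.1 -0.7] w 0.995 q [ 1.2   0.31 -0.05  1.21 -0.    1.43]
[0.36 0.28 0.2 ] -> [-238.   202.9   30.9]
[ 0.4161 -0.0524  0.14  ] -> [-310.2  131.7   60.4]
[ 0.4161 -0.0524  0.033 ] -> [1.00e-01 0.00e+00 1.07e+02]
```

Call:
{"name": "jog_arm", "arguments": {"moves": [[[-39.7,33.8,5.1],0,85],[[-39.7,33.8,5.1],0,85],[[-39.7,33.8,5.1],0,85],[[-39.7,33.8,5.1],0,85],[[-39.7,33.8,5.1],0,85],[[-39.5,33.9,5.4],0,85]]}}

```text
t: 0.98
position: [0.3595, 0.2783, 0.2001]
eef_rot: [0.786, 0.619, -0.0, 0.0]
force: [0.3, -0.3, -0.0]
gripper_width: 0.991
```

Call:
{"name": "jog_arm", "arguments": {"moves": [[[-44.3,18.8,8.6],0,85],[[-44.3,18.8,8.6],0,85],[[-44.3,18.8,8.6],0,85],[[-44.3,18.8,8.6],0,85],[[-44.3,18.8,8.6],0,85],[[-44.3,18.8,8.6],0,85],[[-44.4,18.9,8.8],0,85],[[0,0,0],0,85]]}}

```text
t: 1.98
position: [0.4138, -0.055, 0.1393]
eef_rot: [0.788, 0.616, -0.001, -0.0]
force: [0.0, 0.5, 0.3]
gripper_width: 0.993
```

```bash
python3 - <<'E'
from h import *
from rig import *
wps(get_state(),[[*box(-.165,-.048),.033]])
s=snapshot("wrist");cv2.imwrite("pics/w1.png",s["color"])
E
```

```text
t 1.975 p [ 0.4138 -0.055   0.1393] a 76.09 tilt -1.0 F [0.  0.5 0.3] w 0.993 q [-0.13  0.04 -0.6   0.93 -0.    0.11]
[ 0.4161 -0.0524  0.033 ] -> [  3.2   1.7 106.3]
```

View pics/w1.png

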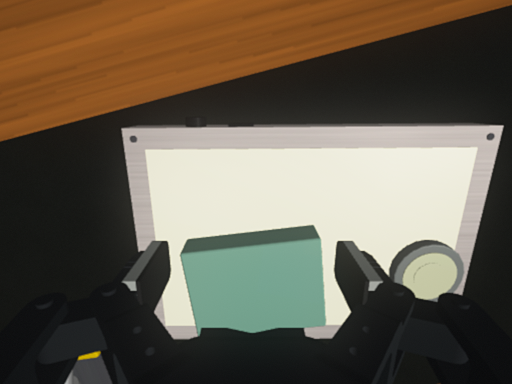

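The wrist view shows the fingers on either side of the slab's rear edge. The top rear corners of the slab are at (185,253) and (318,237), and the near box corners at (124,128) and (502,126). I'll check my estimate against these.

```bash
cat >> h.py <<'E'
def wpix(st,s,uv,z):
    T=np.eye(4);T[:3,:3]=R.from_quat(st["eef_rot"]).as_matrix();T[:3,3]=st["position"];T=T@s["hand_eye"]
    C=np.linalg.inv(T);return pix2w(dict(mtx=s["mtx"],rvec=cv2.Rodrigues(C[:3,:3])[0],tvec=C[:3,3]),uv,z)
def inbox(p):
    c,s=np.cos(BY),np.sin(BY);return (np.atleast_2d(p)[:,:2]-E0)@np.array([[c,-s],[s,c]])
E
python3 - <<'E'
from h import *
from rig import *
st=get_state();s=snapshot("wrist");print(s["hand_eye"].round(3))
w=wpix(st,s,[(185,253),(318,237)],.069);print(w.round(4),inbox(w).round(4))
b=wpix(st,s,[(124,128),(502,126)],.039);print(b.round(4),inbox(b).round(4))
d=b[1]-b[0];print(np.arctan2(-d[0],d[1]))
E
```

```text
[[ 1.     0.    -0.001 -0.001]
 [ 0.     0.956  0.292 -0.073]
 [ 0.001 -0.292  0.956 -0.142]
 [ 0.     0.     0.     1.   ]]
[[ 0.4446 -0.1197  0.069 ]
 [ 0.4566 -0.0088  0.069 ]] [[-0.1215 -0.1068]
 [-0.1359  0.0039]]
[[ 0.3348 -0.1453  0.039 ]
 [ 0.4087  0.1622  0.039 ]] [[-0.2222 -0.1575]
 [-0.2227  0.1588]]
-0.23569176884308113
```

Call:
{"name": "jog_arm", "arguments": {"moves": [[[2,1,53],0,85],[[1,0,53],0,85],[[0,0,0],0,85]]}}

```text
t: 2.45
position: [0.412, -0.048, 0.0315]
eef_rot: [0.785, 0.619, -0.003, -0.003]
force: [0.1, 0.3, -0.3]
gripper_width: 0.999
```

Call:
{"name": "jog_arm", "arguments": {"moves": [[[0,10,0],0,85],[[0,10,0],0,85],[[0,10,0],0,85],[[0,10,0],0,85],[[0,10,0],0,85],[[0,10,0],0,85],[[0,10,0],0,85],[[0,10,0],0,85]]}}

```text
t: 3.45
position: [0.4926, -0.0685, 0.0348]
eef_rot: [0.786, 0.618, -0.001, -0.001]
force: [-8.0, 2.2, 6.8]
gripper_width: 0.99
```

Call:
{"name": "jog_arm", "arguments": {"moves": [[[0,5,0],0,85],[[0,4,0],0,85],[[0,0,0],0,85]]}}

```text
t: 3.82
position: [0.5021, -0.0708, 0.0347]
eef_rot: [0.786, 0.618, -0.0, -0.0]
force: [-5.1, 1.0, 2.8]
gripper_width: 0.994
```

```bash
python3 - <<'E'
from h import *
from rig import *
st=get_state();wps(st,[]);print(inbox(st["position"]))
s=snapshot("wrist");t=snapshot("top")
cv2.imwrite("pics/w2.png",np.hstack([cv2.resize(s["color"],(400,300)),cv2.resize(t["color"][150:250,200:333],(400,300))]))
E
```

```text
t 3.825 p [ 0.5021 -0.0708  0.0347] a 76.38 tilt -1.0 F [-5.1  1.   2.8] w 0.994 q [-0.14  0.31 -0.54  0.72  0.    0.1 ]
[[-0.07712824 -0.04572248]]
```

View pics/w2.png

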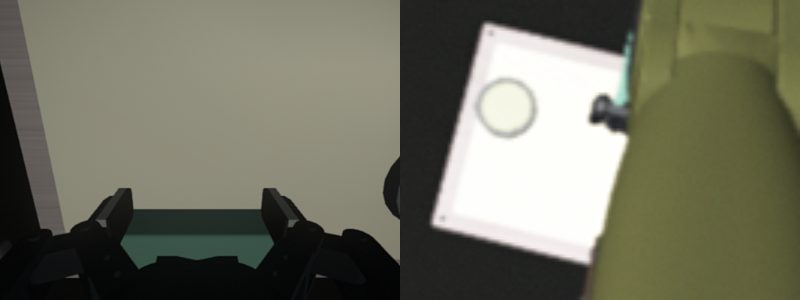

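The slab is flush with the fingers and aligned with the edge. I'll push on slowly.

Call:
{"name": "jog_arm", "arguments": {"moves": [[[0,4,0],0,85],[[0,4,0],0,85],[[0,4,0],0,85],[[0,2,0],0,85],[[0,2,0],0,85]]}}

```text
t: 4.55
position: [0.5167, -0.0744, 0.0347]
eef_rot: [0.786, 0.618, -0.001, -0.001]
force: [-8.2, 2.0, 6.4]
gripper_width: 0.997
```

Call:
{"name": "jog_arm", "arguments": {"moves": [[[0,1,0],0,85],[[0,1,0],0,85],[[0,1,0],0,85],[[0,1,0],0,85],[[0,0,0],0,85]]}}

```text
t: 5.18
position: [0.5208, -0.0754, 0.0347]
eef_rot: [0.786, 0.618, -0.001, -0.001]
force: [-7.8, 2.0, 5.1]
gripper_width: 0.993
```

```bash
python3 - <<'E'
from h import *
from rig import *
st=get_state();wps(st,[]);print(inbox(st["position"]))
s=snapshot("wrist");t=snapshot("scene")
cv2.imwrite("pics/w3.png",np.hstack([cv2.resize(s["color"],(400,300)),cv2.resize(t["color"][160:260,180:313],(400,300))]))
E
```

```text
t 5.175 p [ 0.5208 -0.0754  0.0347] a 76.38 tilt -1.0 F [-7.8  2.   5.1] w 0.993 q [-0.14  0.34 -0.49  0.74  0.    0.09]
[[-0.05786164 -0.04577533]]
```

View pics/w3.png

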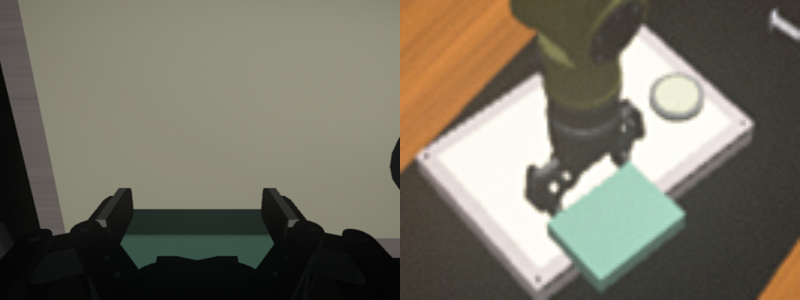

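The slab is overhanging but still flat. I'll keep going in 1 mm rows.

Call:
{"name": "jog_arm", "arguments": {"moves": [[[0,1,0],0,85],[[0,1,0],0,85],[[0,1,0],0,85],[[0,1,0],0,85]]}}

```text
t: 5.78
position: [0.5244, -0.0762, 0.0347]
eef_rot: [0.786, 0.618, -0.001, -0.001]
force: [-8.8, 1.4, 6.5]
gripper_width: 0.999
```

Call:
{"name": "jog_arm", "arguments": {"moves": [[[0,1,0],0,85],[[0,1,0],0,85],[[0,1,0],0,85],[[0,1,0],0,85]]}}

```text
t: 6.28
position: [0.5281, -0.0771, 0.0348]
eef_rot: [0.786, 0.618, -0.001, -0.001]
force: [-9.8, 2.7, 8.0]
gripper_width: 0.996
```

Call:
{"name": "jog_arm", "arguments": {"moves": [[[0,1,0],0,85],[[0,1,0],0,85],[[0,1,0],0,85],[[0,1,0],0,85],[[0,0,0],0,85]]}}

```text
t: 6.9
position: [0.5348, -0.0786, 0.0352]
eef_rot: [0.786, 0.618, 0.001, 0.001]
force: [-0.6, -1.1, 0.6]
gripper_width: 0.998
```

```bash
python3 - <<'E'
from h import *
from rig import *
st=get_state();wps(st,[]);print(inbox(st["position"]))
t=snapshot("scene")
cv2.imwrite("pics/w4.png",cv2.resize(t["color"][170:250,200:306],(636,480),interpolation=2))
E
```

```text
t 6.9 p [ 0.5348 -0.0786  0.0352] a 76.38 tilt -1.0 F [-0.6 -1.1  0.6] w 0.998 q [-0.15  0.36 -0.46  0.74 -0.    0.09]
[[-0.04351731 -0.04563243]]
```

View pics/w4.png

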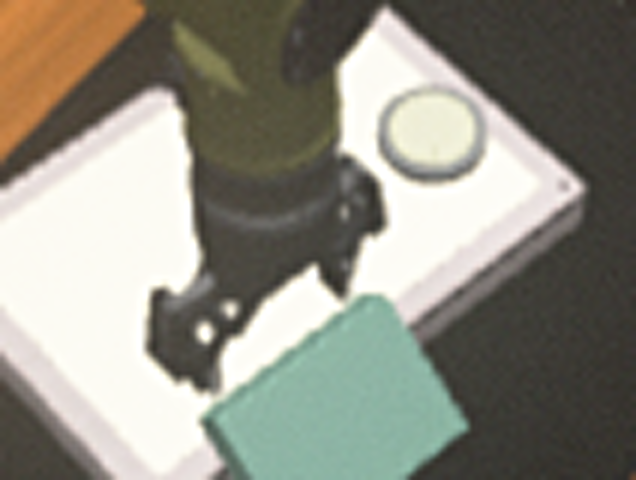

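The force has dropped to zero and the scene view shows the slab leaning over the edge. I'll back off, rise and turn 90°.

Call:
{"name": "jog_arm", "arguments": {"moves": [[[0,-20,0],0,85],[[0,-10,-40],0,85],[[0,0,-60],0,85],[[0,0,-30],10.6,85],[[0,0,0],10.6,85],[[0,0,0],10.6,85],[[0,0,0],10.6,85],[[0,0,0],10.6,85]]}}

```text
t: 7.95
position: [0.5058, -0.0716, 0.1651]
eef_rot: [0.98, 0.2, 0.001, 0.001]
force: [0.5, -0.9, -0.2]
gripper_width: 0.997
```

Call:
{"name": "jog_arm", "arguments": {"moves": [[[0,0,0],10.6,85],[[0,0,0],10.6,85],[[0,0,0],10.6,85],[[0,0,0],5.2,85],[[0,0,0],0,85]]}}

```text
t: 8.57
position: [0.5056, -0.0715, 0.1649]
eef_rot: [0.993, -0.118, 0.001, 0.0]
force: [0.0, -0.4, -0.1]
gripper_width: 0.996
```

```bash
python3 - <<'E'
from h import *
from rig import *
st=get_state();wps(st,[[*box(-.02,-.045),.165]]);print(inbox(st["position"]))
s=snapshot("wrist")
cv2.imwrite("pics/w5.png",s["color"])
import pickle;pickle.dump((st,s),open("w5.pkl","wb"))
E
```

```text
t 8.575 p [ 0.5056 -0.0715  0.1649] a -13.55 tilt -1.0 F [ 0.  -0.4 -0.1] w 0.996 q [-0.14  0.18 -0.37  1.01 -0.    1.67]
[ 0.5578 -0.0835  0.165 ] -> [53.6 -0.6 -0. ]
[[-0.07356818 -0.04559431]]
```

View pics/w5.png

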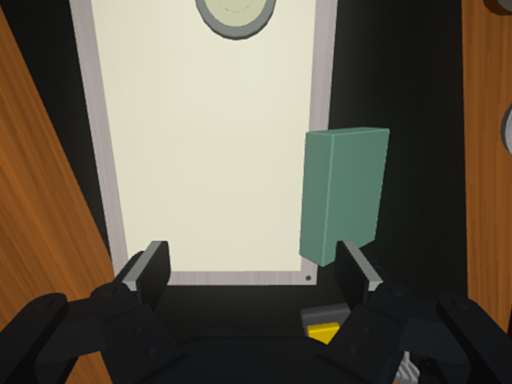

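The slab leans over the edge. Its lower rear edge runs from (306,133) to (301,255), the ridge from (334,131) to (323,265), and the front-face bottom from (388,128) to (376,240).

```bash
python3 - <<'E'
from h import *
st,s=pickle.load(open("w5.pkl","rb"))
for n,uv,z in (("lower",[(306,133),(301,255)],.072),("ridge",[(334,131),(323,265)],.091),("front",[(388,128),(376,240)],.022),("edge",[(334,40),(312,270)],.039)):
    print(n,inbox(wpix(st,s,uv,z)).round(4).tolist())
E
```

```text
lower [[-0.0282, 0.006], [-0.0266, -0.1057]]
ridge [[-0.0109, 0.0093], [-0.0107, -0.1046]]
front [[0.0618, 0.0062], [0.0657, -0.1156]]
edge [[-0.0025, 0.0807], [-0.0072, -0.1428]]
```

Call:
{"name": "jog_arm", "arguments": {"moves": [[[38,1.2,0],0,85],[[38,1.2,0],0,85],[[0,0,40],0,85],[[0,0,40],0,85],[[0,0,38],0,85],[[0,0,0],0,85]]}}

```text
t: 9.38
position: [0.5752, -0.0911, 0.0434]
eef_rot: [0.993, -0.118, -0.003, -0.0]
force: [-1.0, 0.1, 0.0]
gripper_width: 0.997
```

```bash
python3 - <<'E'
from h import *
from rig import *
st=get_state();wps(st,[]);print(inbox(st["position"]))
t=snapshot("scene");s=snapshot("wrist")
cv2.imwrite("pics/w6.png",np.hstack([cv2.resize(s["color"],(400,300)),cv2.resize(t["color"][160:260,200:333],(400,300))]))
E
```

```text
t 9.375 p [ 0.5752 -0.0911  0.0434] a -13.54 tilt -1.0 F [-1.   0.1  0. ] w 0.997 q [-0.16  0.42 -0.34  0.81 -0.    1.65]
[[-0.00128594 -0.04827935]]
```

View pics/w6.png

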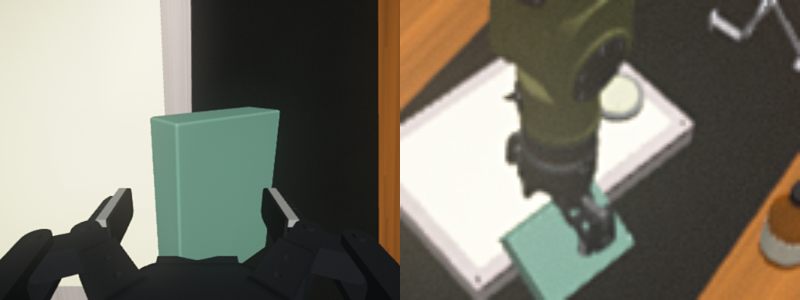

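The slab is straddled with no contact. I'll push it upright with the rear finger while narrowing the jaws.

Call:
{"name": "jog_arm", "arguments": {"moves": [[[4,0,0],0,80],[[4,0,0],0,76],[[4,0,0],0,72],[[4,0,0],0,68],[[4,0,0],0,64],[[4,0,0],0,60],[[3,0,0],0,57],[[3,0,0],0,54]]}}

```text
t: 10.48
position: [0.6048, -0.098, 0.0465]
eef_rot: [0.993, -0.118, -0.002, -0.0]
force: [-12.9, 3.0, 11.5]
gripper_width: 0.639
```

Call:
{"name": "jog_arm", "arguments": {"moves": [[[3,0,0],0,51],[[3,0,0],0,48],[[3,0,0],0,45],[[3,0,0],0,42],[[3,0,0],0,40],[[2,0,0],0,38],[[0,0,0],0,38]]}}

```text
t: 11.35
position: [0.6205, -0.1017, 0.0486]
eef_rot: [0.993, -0.118, -0.002, -0.0]
force: [-18.9, 3.2, 26.7]
gripper_width: 0.596
```

```bash
python3 - <<'E'
from h import *
from rig import *
st=get_state();wps(st,[]);print(inbox(st["position"]))
t=snapshot("scene");s=snapshot("wrist")
cv2.imwrite("pics/w7.png",np.hstack([cv2.resize(s["color"],(400,300)),cv2.resize(t["color"][160:260,200:333],(400,300))]))
E
```

```text
t 11.35 p [ 0.6205 -0.1017  0.0486] a -13.6 tilt -1.0 F [-18.9   3.2  26.7] w 0.596 q [-0.16  0.49 -0.22  0.86  0.    1.65]
[[ 0.04525026 -0.04794663]]
```

View pics/w7.png

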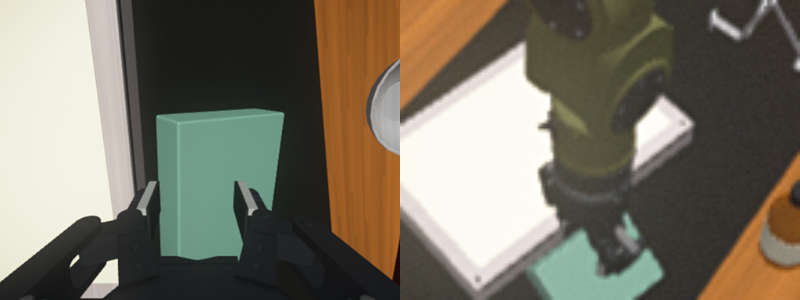

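The slab is wedged between the pads and still leaning. I'll measure its tilt and position from the far-end corners.

```bash
cat >> h.py <<'E'
from scipy.optimize import least_squares
def fitslab(st,s,px):
    """far-end corners lower, ridge, front in wrist px -> pivot x, lean(deg), y centre in box frame, residual"""
    T=np.eye(4);T[:3,:3]=R.from_quat(st["eef_rot"]).as_matrix();T[:3,3]=st["position"];C=np.linalg.inv(T@s["hand_eye"])
    cam=dict(mtx=s["mtx"],rvec=cv2.Rodrigues(C[:3,:3])[0],tvec=C[:3,3])
    def f(q):
        u=np.array([-np.sin(q[1]),np.cos(q[1])])*.09;n=np.array([np.cos(q[1]),np.sin(q[1])])*.03;p=np.array([q[0],.003+q[3]])
        P=[[*box(c[0],q[2]+.06),c[1]] for c in (p+u,p+u+n,p+n)]
        return np.r_[(w2pix(cam,P)-np.array(px)).ravel()]
    r=least_squares(f,[.03,.5,-.048,0]);return np.r_[r.x[0],np.degrees(r.x[1]),r.x[2:]],r.fun.round(1)
E
python3 - <<'E'
from h import *
from rig import *
st=get_state();s=snapshot("wrist")
print(fitslab(st,s,[(200,151),(228,157),(363,143)]))
cv2.imwrite("pics/w7b.png",s["color"])
E
```

```text
(array([ 9.52780409e-02,  5.68226054e+01, -5.59423695e-02, -5.85988386e-03]), array([ 0. , -1.7,  0. ,  1.3, -0.1,  0.2]))
```

```bash
cat >> h.py <<'E'
def mask(im):
    h=cv2.cvtColor(im,cv2.COLOR_BGR2HSV);return cv2.inRange(h,(70,45,40),(90,140,255))
E
python3 - <<'E'
from h import *
im=cv2.imread("pics/w7b.png");m=mask(im)
m=cv2.morphologyEx(m,cv2.MORPH_OPEN,np.ones((3,3)));n,l,stt,_=cv2.connectedComponentsWithStats(m);k=1+stt[1:,4].argmax();m=(l==k).astype(np.uint8)
c=max(cv2.findContours(m,0,2)[0],key=cv2.contourArea);print(cv2.approxPolyDP(c,3,True)[:,0].tolist())
g=im[:,:,1].astype(int)
for r in (160,165,175,190,210):print(r,np.where(m[r])[0][[0,-1]],g[r,196:240].tolist())
E
```

```text
[[363, 144], [320, 138], [200, 148], [205, 327], [248, 333], [300, 327], [306, 333], [311, 310], [298, 264], [300, 233], [313, 231], [319, 241], [331, 248], [341, 267], [348, 268]]
160 [200 362] [38, 39, 35, 50, 109, 143, 140, 139, 138, 139, 138, 139, 139, 139, 140, 140, 140, 139, 140, 140, 140, 140, 140, 139, 139, 142, 142, 140, 139, 144, 157, 172, 177, 173, 165, 159, 155, 156, 155, 155, 154, 155, 156, 155]
165 [200 361] [39, 39, 35, 40, 105, 142, 140, 139, 139, 139, 138, 139, 139, 140, 140, 140, 140, 140, 140, 141, 140, 140, 140, 140, 141, 142, 141, 142, 142, 145, 156, 170, 175, 171, 166, 159, 155, 155, 156, 155, 155, 155, 156, 156]
175 [200 360] [41, 40, 38, 38, 85, 129, 141, 140, 139, 139, 139, 139, 140, 139, 141, 141, 140, 141, 140, 141, 141, 140, 140, 142, 141, 143, 142, 143, 143, 145, 155, 169, 176, 172, 165, 158, 155, 156, 156, 156, 157, 157, 156, 157]
190 [201 358] [43, 42, 42, 39, 52, 111, 144, 142, 140, 139, 139, 139, 139, 141, 142, 142, 141, 141, 141, 141, 141, 141, 142, 141, 142, 142, 143, 142, 143, 144, 155, 167, 175, 172, 167, 160, 156, 157, 156, 157, 157, 156, 157, 156]
210 [201 355] [44, 46, 43, 42, 40, 68, 118, 142, 141, 141, 140, 141, 139, 140, 142, 142, 141, 142, 141, 142, 142, 142, 141, 141, 142, 142, 143, 143, 142, 145, 152, 166, 176, 174, 167, 161, 156, 156, 157, 158, 157, 157, 157, 157]
```

The +y end face is visible, so I can fit all four section corners: lower (200,148), ridge (228,157), front (363,144) and pivot (320,138).

```bash
cat >> h.py <<'E'
def fit4(st,s,px,lim=None):
    """end-face corners lower, ridge, front, pivot (wrist px) -> pivot x,z (box), lean deg, y of end face"""
    T=np.eye(4);T[:3,:3]=R.from_quat(st["eef_rot"]).as_matrix();T[:3,3]=st["position"];C=np.linalg.inv(T@s["hand_eye"])
    cam=dict(mtx=s["mtx"],rvec=cv2.Rodrigues(C[:3,:3])[0],tvec=C[:3,3])
    def f(q):
        u=np.array([-np.sin(q[1]),np.cos(q[1])])*.09;n=np.array([np.cos(q[1]),np.sin(q[1])])*.03;p=np.array([q[0],q[3]])
        return (w2pix(cam,[[*box(c[0],q[2]),c[1]] for c in (p+u,p+u+n,p+n,p)])-np.array(px)).ravel()
    r=least_squares(f,[.03,.5,.012,.003]);q=r.x
    return dict(px=q[0],pz=q[3],lean=np.degrees(q[1]),yend=q[2],res=r.fun.round(1))
E
python3 - <<'E'
from h import *
from rig import *
st=get_state();s=snapshot("wrist")
print(fit4(st,s,[(200,149),(228,157),(363,145),(320,138)]))
st5,s5=pickle.load(open("w5.pkl","rb"));print(fit4(st5,s5,[(306,133),(334,131),(388,128),(360,128)]))
E
```

```text
{'px': np.float64(0.09401919452126345), 'pz': np.float64(-0.003659678863192201), 'lean': np.float64(55.724749600230936), 'yend': np.float64(0.004141164977288713), 'res': array([-0.8,  0.3,  0.4,  1.2, -2.1, -2.2,  2.6,  0.1])}
{'px': np.float64(0.04659523638242774), 'pz': np.float64(-0.010032816994040707), 'lean': np.float64(51.12672395755267), 'yend': np.float64(0.0052790470620134025), 'res': array([-0. , -1.9,  0. ,  2.7, -0.5,  0.2,  0.5, -1.5])}
```

Leading edge has slid out to about x=+92 mm, with the slab leaning about 54° (30/cos54° = 51 mm, which matches the jaw opening). I'll keep a light pinch and carry the rear corner up along its arc. The opening then tells me the lean.

Call:
{"name": "jog_arm", "arguments": {"moves": [[[0,0,-2],0,40],[[1,0,-2],0,40],[[1,0,-2],0,40]], "newtons": 25}}

```text
t: 11.92
position: [0.6233, -0.1024, 0.0531]
eef_rot: [0.993, -0.118, -0.002, -0.0]
force: [-12.2, 2.6, 11.7]
gripper_width: 0.568
```

Call:
{"name": "jog_arm", "arguments": {"moves": [[[1,0,-2],0,35],[[1,0,-2],0,35],[[1,0,-2],0,35]]}}

```text
t: 12.3
position: [0.6258, -0.1032, 0.059]
eef_rot: [0.993, -0.118, -0.002, -0.0]
force: [-12.2, 2.8, 11.5]
gripper_width: 0.52
```

```bash
python3 - <<'E'
from h import *
from rig import *
im=snapshot("wrist")["color"];m=mask(im)
m=cv2.morphologyEx(m,cv2.MORPH_OPEN,np.ones((3,3)));n,l,stt,_=cv2.connectedComponentsWithStats(m);k=1+stt[1:,4].argmax();m=(l==k).astype(np.uint8)
c=max(cv2.findContours(m,0,2)[0],key=cv2.contourArea);print(cv2.approxPolyDP(c,3,True)[:,0].tolist())
E
```

```text
[[354, 140], [314, 136], [208, 148], [213, 327], [251, 333], [303, 327], [305, 310], [292, 265], [293, 233], [306, 230], [312, 240], [324, 247], [333, 266], [341, 267]]
```

It is working: the opening of 44 mm means a lean of about 47°. I'll continue along the arc.

Call:
{"name": "jog_arm", "arguments": {"moves": [[[1.3,0,-2],0,32],[[1.4,0,-2],0,32],[[1.5,0,-2],0,32],[[1.7,0,-2],0,30]]}}

```text
t: 12.85
position: [0.6312, -0.1045, 0.0672]
eef_rot: [0.993, -0.118, -0.002, -0.0]
force: [-14.3, 3.1, 15.8]
gripper_width: 0.462
```

Call:
{"name": "jog_arm", "arguments": {"moves": [[[2,0,-2],0,28],[[2,0,-1.8],0,28],[[2.2,0,-1.7],0,28]]}}

```text
t: 13.22
position: [0.6371, -0.106, 0.0736]
eef_rot: [0.993, -0.118, -0.002, -0.0]
force: [-17.2, 3.4, 22.5]
gripper_width: 0.418
```

Call:
{"name": "jog_arm", "arguments": {"moves": [[[2,0,-2],0,27],[[2.2,0,-2],0,27],[[2.4,0,-1.8],0,27],[[2.6,0,-1.5],0,27]]}}

```text
t: 13.72
position: [0.6487, -0.1091, 0.0821]
eef_rot: [0.993, -0.119, 0.0, 0.0]
force: [-11.4, 0.8, 21.0]
gripper_width: 0.374
```

Call:
{"name": "jog_arm", "arguments": {"moves": [[[2.8,0,-1.2],0,26],[[2.8,0,-1],0,26],[[2.8,0,-0.8],0,26]]}}

```text
t: 14.1
position: [0.6584, -0.1113, 0.0849]
eef_rot: [0.993, -0.119, 0.002, 0.0]
force: [-7.0, 1.3, 11.2]
gripper_width: 0.36
```

```bash
cat > look.py <<'E'
from h import *
from rig import *
st=get_state();s=snapshot("wrist");im=s["color"];m=mask(im)
wps(st,[]);print("inbox",inbox(st["position"]).round(4))
m=cv2.morphologyEx(m,cv2.MORPH_OPEN,np.ones((3,3)));n,l,stt,_=cv2.connectedComponentsWithStats(m);k=1+stt[1:,4].argmax();m=(l==k).astype(np.uint8)
c=max(cv2.findContours(m,0,2)[0],key=cv2.contourArea);print(cv2.approxPolyDP(c,3,True)[:,0].tolist())
g=im[:,:,1].astype(int)
for r in (170,200):
    a,b=np.where(m[r])[0][[0,-1]];print(r,a,b,g[r,a:b:3].tolist())
cv2.imwrite("pics/look.png",im)
E
python3 look.py
```

```text
t 14.1 p [ 0.6584 -0.1113  0.0849] a -13.62 tilt -1.0 F [-7.   1.3 11.2] w 0.36 q [-0.17  0.52 -0.08  0.97 -0.    1.64]
inbox [[ 0.0843 -0.0484]]
[[304, 134], [267, 132], [222, 149], [225, 328], [255, 333], [280, 326], [286, 307], [280, 269], [281, 231], [293, 229], [298, 236]]
170 222 303 [49, 176, 178, 178, 177, 178, 178, 178, 179, 179, 178, 179, 179, 177, 178, 178, 178, 178, 177, 159, 97, 98, 99, 98, 98, 96, 96]
200 223 301 [106, 178, 177, 177, 178, 178, 179, 179, 180, 179, 179, 180, 178, 179, 179, 179, 178, 179, 170, 97, 100, 99, 98, 98, 96, 96]
```

Lean is now about 14°. I'll finish the arc.

Call:
{"name": "jog_arm", "arguments": {"moves": [[[2.8,0,-0.7],0,26],[[2.8,0,-0.6],0,26],[[2.8,0,-0.5],0,26],[[2.8,0,-0.3],0,26],[[2.8,0,-0.2],0,26],[[2.8,0,0],0,26]]}}

```text
t: 14.9
position: [0.6747, -0.1154, 0.0859]
eef_rot: [0.993, -0.119, 0.001, 0.001]
force: [-2.7, -0.5, 3.3]
gripper_width: 0.343
```

```bash
python3 look.py
```

```text
t 14.9 p [ 0.6747 -0.1154  0.0859] a -13.64 tilt -1.0 F [-2.7 -0.5  3.3] w 0.343 q [-0.17  0.55 -0.03  0.99 -0.    1.64]
inbox [[ 0.1011 -0.0485]]
[[282, 133], [246, 132], [223, 150], [226, 328], [255, 333], [276, 327], [284, 177]]
170 223 284 [99, 177, 180, 180, 180, 181, 182, 181, 182, 182, 182, 183, 182, 183, 183, 183, 182, 182, 182, 179, 122]
200 223 282 [53, 176, 181, 181, 182, 182, 182, 181, 182, 182, 183, 184, 183, 183, 184, 184, 182, 183, 183, 164]
```

Call:
{"name": "jog_arm", "arguments": {"moves": [[[2.8,0,0],0,26],[[2.5,0,0],0,26],[[0,0,0],0,26],[[0,0,0],0,33],[[0,0,0],0,37],[[0,0,0],0,37]]}}

```text
t: 15.7
position: [0.6793, -0.1159, 0.0843]
eef_rot: [0.993, -0.118, 0.001, 0.0]
force: [1.6, -1.1, 1.7]
gripper_width: 0.434
```

```bash
python3 look.py
```

```text
t 15.7 p [ 0.6793 -0.1159  0.0843] a -13.6 tilt -1.0 F [ 1.6 -1.1  1.7] w 0.434 q [-0.17  0.56 -0.02  0.99  0.    1.64]
inbox [[ 0.1058 -0.0479]]
[[275, 133], [241, 133], [229, 153], [231, 328], [249, 333], [283, 327], [291, 153]]
170 229 291 [51, 171, 182, 182, 182, 183, 182, 182, 183, 182, 183, 183, 183, 183, 182, 182, 183, 182, 182, 183, 161]
200 229 289 [45, 169, 182, 182, 182, 183, 182, 183, 183, 183, 183, 183, 182, 182, 183, 182, 182, 182, 182, 178]
```

The slab is upright and free-standing: the top mid-column is 260 and the bottom one 258. I'll descend for a proper grip.

Call:
{"name": "jog_arm", "arguments": {"moves": [[[2,0,0],0,46],[[0,0,10],0,46],[[0,0,14],0,46],[[0,0,13],0,46],[[0,0,0],0,46]]}}

```text
t: 16.38
position: [0.6789, -0.116, 0.0448]
eef_rot: [0.993, -0.118, -0.002, -0.0]
force: [-0.7, -0.6, 0.1]
gripper_width: 0.538
```

Call:
{"name": "jog_arm", "arguments": {"moves": [[[0,0,0],0,38],[[0,0,0],0,33],[[0,0,0],0,25],[[0,0,0],0,25]], "newtons": 50}}

```text
t: 16.88
position: [0.682, -0.1167, 0.0483]
eef_rot: [0.993, -0.118, 0.002, 0.0]
force: [3.9, -0.6, 2.8]
gripper_width: 0.346
```

```bash
python3 look.py; python3 - <<'E'
from h import *
from rig import *
st=get_state()
e=np.array([.5853,.3171]);a=.1504
wps(st,[[*(e+[-.1,-.1]),.2]])
E
```

```text
t 16.875 p [ 0.682  -0.1167  0.0483] a -13.6 tilt -1.0 F [ 3.9 -0.6  2.8] w 0.346 q [-0.17  0.59 -0.05  0.93 -0.    1.64]
inbox [[ 0.1086 -0.048 ]]
[[232, 138], [211, 169], [216, 326], [248, 333], [285, 328], [294, 170], [276, 139]]
170 211 294 [112, 231, 235, 235, 235, 235, 235, 236, 236, 235, 236, 236, 236, 236, 236, 236, 236, 236, 236, 236, 236, 237, 236, 237, 237, 237, 236, 229]
200 212 293 [123, 222, 230, 231, 230, 231, 231, 231, 231, 231, 231, 231, 232, 231, 231, 231, 231, 231, 231, 231, 231, 231, 231, 231, 230, 231, 214]
t 16.925 p [ 0.682  -0.1166  0.0483] a -13.6 tilt -1.0 F [ 3.1 -1.8  3.2] w 0.347 q [-0.17  0.59 -0.05  0.93 -0.    1.64]
[0.4853 0.2171 0.2   ] -> [-269.3 -278.1 -152.5]
```

The slab is gripped at 29.6 mm and vertical. I'll lift it and square it to the easel's yaw.

Call:
{"name": "jog_arm", "arguments": {"moves": [[[0,0,-10],0,25],[[0,0,-35],0,25],[[0,0,-45],0,25],[[0,0,-45],0,25],[[0,0,-17],-7.4,25],[[0,0,0],-7.4,25],[[0,0,0],-7.4,25],[[0,0,0],0,25]]}}

```text
t: 17.92
position: [0.6784, -0.1159, 0.1971]
eef_rot: [0.997, 0.074, -0.003, -0.001]
force: [-0.5, -0.5, -8.7]
gripper_width: 0.343
```

```bash
python3 - <<'E'
from h import *
from rig import *
wps(get_state(),[[.511,.306,.18]])
E
```

```text
t 17.925 p [ 0.6784 -0.1159  0.1971] a 8.52 tilt -1.0 F [-0.5 -0.5 -8.7] w 0.343 q [-0.17  0.5   0.15  1.23  0.    1.25]
[0.511 0.306 0.18 ] -> [-102.9 -442.    18.4]
```

Call:
{"name": "jog_arm", "arguments": {"moves": [[[-12.9,-55.2,0],0,25],[[-12.9,-55.2,0],0,25],[[-12.9,-55.2,0],0,25],[[-12.9,-55.2,0],0,25],[[-12.9,-55.2,4],0,25],[[-12.9,-55.2,4],0,25],[[-12.9,-55.2,5],0,25],[[-12.9,-55.2,5],0,25]]}}

```text
t: 18.92
position: [0.5105, 0.3059, 0.1802]
eef_rot: [0.997, 0.074, -0.001, 0.001]
force: [0.9, 0.8, -9.2]
gripper_width: 0.345
```

Call:
{"name": "jog_arm", "arguments": {"moves": [[[0,0,0],0,25],[[0,0,0],0,25]]}}

```text
t: 19.18
position: [0.5114, 0.3045, 0.1803]
eef_rot: [0.997, 0.075, -0.001, 0.001]
force: [0.6, 0.0, -8.1]
gripper_width: 0.344
```

```bash
python3 - <<'E'
from h import *
from rig import *
st=get_state();s=snapshot("wrist");pickle.dump((st,s),open("w8.pkl","wb"));sc=snapshot("scene");tp=snapshot("top");pickle.dump((sc,tp),open("s8.pkl","wb"))
wps(st,[])
T=np.eye(4);T[:3,:3]=R.from_quat(st["eef_rot"]).as_matrix();T[:3,3]=st["position"];C=np.linalg.inv(T@s["hand_eye"])
cam=dict(mtx=s["mtx"],rvec=cv2.Rodrigues(C[:3,:3])[0],tvec=C[:3,3])
q=[.5853,.3171,.1504];P=np.array([(0,38,90),(0,-38,90),(0,38,0),(0,-38,0),(-40,38,11),(-40,-38,11)])/1000.
W=P@(R.from_euler("z",q[2])*R.from_euler("y",.35)).as_matrix().T+[q[0],q[1],.008]
print(w2pix(cam,W).round(0).tolist())
a=cv2.resize(s["color"],(800,600),interpolation=2);cv2.imwrite("pics/w8.png",a)
E
```

```text
t 19.175 p [0.5114 0.3045 0.1803] a 8.57 tilt -1.0 F [ 0.6  0.  -8.1] w 0.344 q [ 0.54  0.33 -0.14  1.1  -0.    1.96]
[[382.0, 148.0], [371.0, 234.0], [320.0, 137.0], [316.0, 202.0], [292.0, 139.0], [289.0, 210.0]]
```

View pics/w8.png

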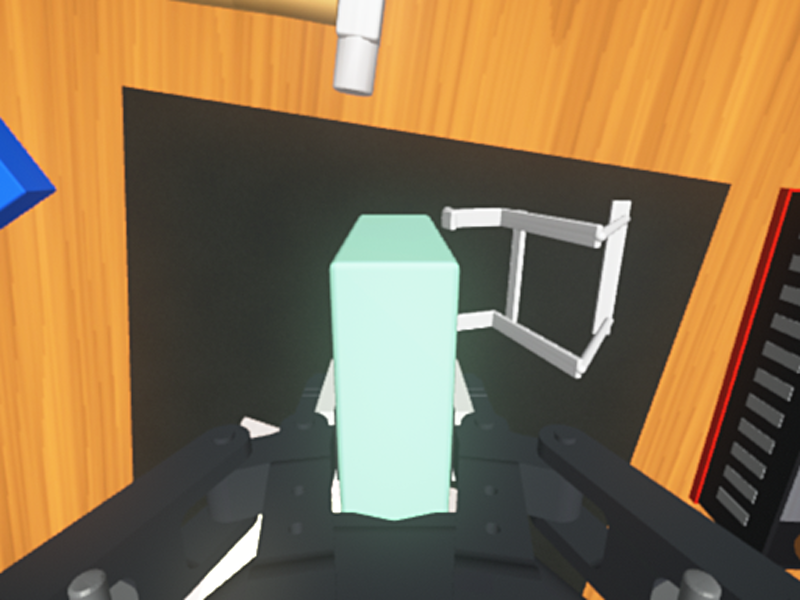

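The easel is clear in this view. The arm tops are at (598,238) and (579,371), the toe/arm corners at (502,219) and (494,319), and the +y lip's inner top at (455,217). The slab's top far corners are at (331,264) and (458,264). Refitting.

```bash
python3 - <<'E'
from h import *
st,s=pickle.load(open("w8.pkl","rb"));sc,tp=pickle.load(open("s8.pkl","rb"))
T=np.eye(4);T[:3,:3]=R.from_quat(st["eef_rot"]).as_matrix();T[:3,3]=st["position"];C=np.linalg.inv(T@s["hand_eye"])
cam=dict(mtx=s["mtx"],rvec=cv2.Rodrigues(C[:3,:3])[0],tvec=C[:3,3])
f=lambda l:(np.array(l)+.5)*.64-.5
px=f([(598,238),(579,371),(502,219),(494,319),(455,217)])
P=np.array([(0,38,90),(0,-38,90),(0,38,0),(0,-38,0),(-40,38,11)])/1000.
W=lambda q:P@(R.from_euler("z",q[2])*R.from_euler("y",.35)).as_matrix().T+[q[0],q[1],.008]
r=least_squares(lambda q:(w2pix(cam,W(q))-px).ravel(),[.585,.317,.15]);print("easel",r.x.round(4),r.fun.round(1))
w=wpix(st,s,f([(331,264),(458,264)]),st["position"][2]+.0447)
print("slab far corners in tool mm",((w-st["position"])@T[:3,:3]*1000).round(1))
e,a=r.x[:2],r.x[2];u=np.array([np.cos(a),np.sin(a)])
tz=.019+.0453
wps(st,[[*(e-u*.015),.18],[*(e-u*.015),tz+.004]]);print(np.degrees(a))
E
```

```text
easel [0.5859 0.3149 0.1343] [ 0.  -0.6 -0.7 -0.6 -0.4 -1.2 -0.9  0.1  1.8  2.3]
slab far corners in tool mm [[-13.3 -51.9 -44.8]
 [ 15.2 -51.9 -44.8]]
t 19.175 p [0.5114 0.3045 0.1803] a 8.57 tilt -1.0 F [ 0.6  0.  -8.1] w 0.344 q [ 0.54  0.33 -0.14  1.1  -0.    1.96]
[0.571  0.3129 0.18  ] -> [60.2  0.6  0.2]
[0.571  0.3129 0.0683] -> [  0.2  -0.2 111.7]
7.6944620989084545
```

Call:
{"name": "jog_arm", "arguments": {"moves": [[[30,-2,0],0,25],[[30,-1.5,0],0,25],[[0,0,0],0,25],[[0,0,30],0,25],[[0,0,30],0,25],[[0,0,25],0,25],[[0,0,15],0,25],[[0,0,0],0,25]]}}

```text
t: 20.32
position: [0.5703, 0.3162, 0.08]
eef_rot: [0.997, 0.075, -0.001, 0.001]
force: [-0.7, -0.3, -8.3]
gripper_width: 0.348
```

Call:
{"name": "jog_arm", "arguments": {"moves": [[[0,0,4],0,25],[[0,0,3],0,25],[[0,0,2],0,25],[[0,0,0],0,25]]}}

```text
t: 20.82
position: [0.5712, 0.3174, 0.0722]
eef_rot: [0.997, 0.075, -0.0, -0.0]
force: [-0.1, -0.5, -9.5]
gripper_width: 0.344
```

```bash
python3 - <<'E'
from h import *
from rig import *
st=get_state();e=np.array([.5859,.3149]);u=np.array([.991,.134]);wps(st,[[*(e-u*.015),.0643]])
E
```

```text
t 20.825 p [0.5712 0.3174 0.0722] a 8.6 tilt -1.0 F [-0.1 -0.5 -9.5] w 0.344 q [ 0.51  0.51 -0.13  0.93  0.    1.93]
[0.571  0.3129 0.0643] -> [-0.8  4.4  7.9]
```

Call:
{"name": "jog_arm", "arguments": {"moves": [[[0,0,2],0,25],[[0,0,2],0,25],[[0,0,1],0,25],[[0,0,0],0,25]]}}

```text
t: 21.32
position: [0.5712, 0.3173, 0.067]
eef_rot: [0.997, 0.075, -0.0, 0.0]
force: [0.1, -0.1, -8.0]
gripper_width: 0.345
```

Call:
{"name": "jog_arm", "arguments": {"moves": [[[0,0,1],0,25],[[0,0,1],0,25],[[0,0,0],0,25]]}}

```text
t: 21.7
position: [0.5712, 0.3173, 0.065]
eef_rot: [0.997, 0.075, -0.0, 0.0]
force: [0.1, 0.2, -9.1]
gripper_width: 0.345
```

Call:
{"name": "jog_arm", "arguments": {"moves": [[[0,0,1],0,25],[[0,0,1],0,25],[[0,0,0],0,25]]}}

```text
t: 22.08
position: [0.5717, 0.3174, 0.0636]
eef_rot: [0.997, 0.075, 0.0, -0.0]
force: [1.1, -0.4, -4.8]
gripper_width: 0.345
```

Call:
{"name": "jog_arm", "arguments": {"moves": [[[0,0,1],0,25],[[0,0,1],0,25],[[0,0,0],0,25]]}}

```text
t: 22.45
position: [0.5719, 0.3176, 0.0632]
eef_rot: [0.997, 0.075, 0.001, -0.0]
force: [-4.1, -1.4, 7.9]
gripper_width: 0.341
```

It touches down at the expected toe height, with the bottom about 18 mm up and below the lip tops. I'll open slowly so the slab leans back, following the rear finger.

Call:
{"name": "jog_arm", "arguments": {"moves": [[[0,0,-1],0,29],[[0.5,0,-0.5],0,33],[[0.5,0,0],0,36],[[0.5,0,0],0,39],[[0.5,0,0],0,42],[[0.5,0,0],0,45],[[0.5,0,0],0,48],[[0.5,0,0],0,51]], "newtons": 20}}

```text
t: 23.45
position: [0.5748, 0.3178, 0.0626]
eef_rot: [0.997, 0.075, -0.0, 0.0]
force: [1.1, -0.2, -1.0]
gripper_width: 0.599
```

Call:
{"name": "jog_arm", "arguments": {"moves": [[[0.5,0,0],0,55],[[0.5,0,0],0,59],[[0.5,0,0],0,63],[[0.5,0,0],0,67],[[0.5,0,0],0,72],[[0.5,0,0],0,77],[[0.5,0,0],0,82],[[0,0,0],0,85]]}}

```text
t: 24.45
position: [0.5781, 0.3184, 0.0626]
eef_rot: [0.997, 0.075, -0.0, -0.0]
force: [-0.4, 0.7, -0.9]
gripper_width: 0.997
```

```bash
python3 look.py
```

```text
t 24.45 p [0.5781 0.3184 0.0626] a 8.6 tilt -1.0 F [-0.4  0.7 -0.9] w 0.997 q [ 0.5   0.53 -0.12  0.92  0.    1.92]
inbox [[-0.0947  0.3504]]
[[222, 136], [222, 290], [235, 325], [245, 332], [274, 329], [275, 334], [285, 339], [301, 341], [305, 337], [322, 342], [306, 335], [304, 327], [279, 330], [273, 326], [277, 163], [335, 156], [264, 136]]
170 221 279 [160, 159, 159, 160, 161, 163, 164, 163, 164, 164, 165, 165, 166, 165, 167, 167, 167, 168, 191, 243]
200 220 277 [90, 161, 160, 160, 162, 162, 163, 164, 165, 165, 164, 165, 166, 167, 168, 169, 169, 170, 196]
```

No contact force remains, and the slab is leaning back. I'll centre the jaws around it and retreat straight up.

Call:
{"name": "jog_arm", "arguments": {"moves": [[[6,0,0],0,85],[[0,0,-15],0,85],[[0,0,-30],0,85],[[0,0,-50],0,85],[[0,0,-50],0,85]]}}

```text
t: 25.12
position: [0.5841, 0.3192, 0.2101]
eef_rot: [0.997, 0.075, 0.0, -0.0]
force: [0.6, 0.9, -0.4]
gripper_width: 1.001
```

Call:
{"name": "jog_arm", "arguments": {"moves": [[[-50,30,0],0,85],[[-60,0,0],0,85],[[-60,0,0],0,85],[[0,0,0],0,85],[[0,0,0],0,85]]}}

```text
t: 25.75
position: [0.4213, 0.2647, 0.2091]
eef_rot: [0.997, 0.075, 0.001, -0.001]
force: [0.4, 0.6, 0.1]
gripper_width: 0.996
```

```bash
python3 - <<'E'
from h import *
from rig import *
st=get_state();wps(st,[])
tp=snapshot("top");sc=snapshot("scene")
Rm=(R.from_euler("z",.142)*R.from_euler("y",.35)).as_matrix();o=np.array([.5859,.316,.008])
out={}
for n,s in(("top",tp),("scene",sc)):
    m=mask(s["color"]);k=cv2.connectedComponentsWithStats(m);i=1+k[2][1:,4].argmax();mm=(k[1]==i).astype(np.uint8)
    print(n,k[2][i].tolist());out[n]=mm
    c=max(cv2.findContours(mm,0,2)[0],key=cv2.contourArea);print(cv2.approxPolyDP(c,1.5,True)[:,0].tolist())
# fit of slab pose in the seat frame (x,y,z, pitch, yaw) by silhouette overlap
B=np.array([(x,y,z) for x in(-15,15) for y in(-60,60) for z in(-45,45)])/1000.
def cost(q):
    P=(B@R.from_euler("zy",[q[3],q[4]]).as_matrix().T+np.r_[q[0],q[1],q[2]])@Rm.T+o
    t=0
    for n,s in(("top",tp),("scene",sc)):
        K=8;z=np.zeros((384*2,512*2),np.uint8);h=cv2.convexHull((w2pix(s,P)*2+.5).astype(np.float32))
        cv2.fillConvexPoly(z,np.round(h*16).astype(np.int32),1,shift=4)
        t+=np.abs(z.astype(int)-cv2.resize(out[n],None,fx=2,fy=2,interpolation=0)).sum()/4
    return t
from scipy.optimize import minimize
q0=[-.015,0,.045,0,0]
r=minimize(cost,q0,method="Nelder-Mead",options=dict(initial_simplex=np.vstack([q0]+[np.array(q0)+d for d in np.diag([.006,.006,.006,.1,.1])]),maxiter=400))
print("seated cost",cost(q0),"fit",r.x.round(4),r.fun)
E
```

```text
t 25.75 p [0.4213 0.2647 0.2091] a 8.62 tilt -1.0 F [0.4 0.6 0.1] w 0.996 q [ 0.56  0.13 -0.33  1.11 -0.    1.98]
top [19, 33, 73, 69, 3961]
[[36, 39], [28, 46], [20, 61], [19, 74], [24, 87], [34, 96], [51, 101], [72, 100], [84, 94], [90, 85], [91, 73], [89, 57], [83, 45], [66, 34], [49, 34]]
scene [406, 112, 61, 50, 2256]
[[406, 123], [408, 148], [412, 154], [422, 160], [425, 159], [425, 161], [440, 160], [446, 154], [448, 156], [448, 154], [450, 155], [461, 149], [466, 141], [462, 128], [451, 118], [439, 113], [418, 113], [411, 116]]
seated cost 7672.25 fit [-0.0194 -0.0185  0.0515  0.5352 -0.7045] 7051.25
```

The mask caught the teal bucket instead of the slab. I'll restrict it to the easel area.

```bash
cat > chk.py <<'E'
from h import *
from rig import *
from scipy.optimize import minimize
tp=snapshot("top");sc=snapshot("scene")
Rm=(R.from_euler("z",.142)*R.from_euler("y",.35)).as_matrix();o=np.array([.5859,.316,.008])
out={}
for n,s,(x,y) in(("top",tp,(120,120)),("scene",sc,(275,120))):
    m=mask(s["color"]);z=np.zeros_like(m);z[y:y+85,x:x+90]=m[y:y+85,x:x+90];k=cv2.connectedComponentsWithStats(z);i=1+k[2][1:,4].argmax();out[n]=(k[1]==i).astype(np.uint8)
    c=max(cv2.findContours(out[n],0,2)[0],key=cv2.contourArea);print(n,k[2][i].tolist(),cv2.approxPolyDP(c,1.5,True)[:,0].tolist())
B=np.array([(x,y,z) for x in(-15,15) for y in(-60,60) for z in(-45,45)])/1000.
def cost(q,p=0):
    P=(B@R.from_euler("zy",[q[3],q[4]]).as_matrix().T+np.r_[q[0],q[1],q[2]])@Rm.T+o
    t=0
    for n,s in(("top",tp),("scene",sc)):
        z=np.zeros((768,1024),np.uint8);h=cv2.convexHull((w2pix(s,P)*2+.5).astype(np.float32))
        if p:print(n,(h[:,0]/2).round(0).astype(int).tolist())
        cv2.fillConvexPoly(z,np.round(h*16).astype(np.int32),1,shift=4)
        t+=np.abs(z.astype(int)-cv2.resize(out[n],None,fx=2,fy=2,interpolation=0)).sum()/4
    return t
q0=[-.015,0,.045,0,0]
r=minimize(cost,q0,method="Nelder-Mead",options=dict(initial_simplex=np.vstack([q0]+[np.array(q0)+d for d in np.diag([.006,.006,.006,.1,.1])]),maxiter=400))
print("seated cost",cost(q0,1),"fit x y z yaw pitch",r.x.round(4),r.fun)
E
python3 chk.py
```

```text
top [140, 153, 46, 28, 989] [[179, 154], [143, 157], [140, 160], [143, 174], [148, 180], [170, 178], [177, 175], [184, 176], [185, 170]]
scene [305, 140, 27, 35, 323] [[329, 141], [326, 140], [316, 150], [305, 172], [310, 174], [308, 171], [311, 172], [321, 163], [331, 144]]
top [[185, 176], [148, 181], [139, 167], [139, 158], [178, 153], [184, 168]]
scene [[333, 142], [322, 165], [310, 176], [304, 172], [316, 150], [327, 138]]
seated cost 199.25 fit x y z yaw pitch [-0.0151 -0.0026  0.0459 -0.0204 -0.0218] 168.5
```

The silhouette fit agrees with a seated slab: x −15.1, y −2.6 and z 45.9 mm, with yaw and lean both off by about 0.02 rad. The arm is clear, so I'll hand in.

```bash
python3 -c "
from rig import *
print(get_state()['t'],get_state()['force']);print(close_job())"
```

```text
25.95 [-0.27644426  0.60244686  0.11576225]
the job is handed in; nothing more can be done
None
```

The slab is standing in the easel on its leading long edge, leaning back against both arms and released. I handed the job in at about 26 s with the gripper clear and no contact force on it.

**How it went:** I pushed the slab squarely over the far edge until it tipped onto the mat. I then stood it upright beyond the light box, regripped it by its thickness, lowered it onto the toes and opened the jaws slowly so it leaned back.

**What went wrong on the way:** My first push to stand it upright jammed against the finger pads. The leading edge slid out to about 90 mm beyond the light box, and the slab leaned about 54° from upright. I recovered by lifting it along its arc with a light pinch. In the next wrist image it stood upright and free of the jaws.

**Last checks:**

| Seat-frame check (top and scene silhouettes) | Measured | Allowed |
|---|---|---|
| x | −15.1 mm | −26 to −10 mm |
| y | −2.6 mm | ±18 mm |
| z | 45.9 mm | 40 to 51 mm |
| Yaw error | 0.02 rad | 0.11 rad |
| Lean error | 0.02 rad | 0.13 rad |

- **Failed check:** My first silhouette check picked up the teal bucket instead of the slab, so I restricted it to the easel area and repeated it.
- **Camera disagreement:** The wrist camera and the fixed cameras differed by about 2 mm and 0.016 rad on the easel's position, which is within the tolerances.
- **Not checked:** I did not measure the roundels or other loose items again at the end. I saw no sign that any had been touched.

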